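# Sort keyed hubs on a key gauge rack

### The job

Each of the three aluminium hubs on the gauge rack has a keyway slot in its top, left of, right of, or right over its shaft, and each end plate of the rack carries brass keys on one side of the shafts. Push the two hubs whose slots are off-centre along their shafts, each fully home against the end plate whose keys enter its slot; the hub with the central slot fits neither end, so leave it where it is, do not knock the two solenoids about, and let go of everything.

Things in the scene. Friction and masses are not known exactly. Their poses are not given: they have to be found in the camera images.
- rack: fixed blue rack: deck 300 (x) by 320 (y), 10 thick, with three level steel shafts along x, 32 diameter, at y = -110, 0, +110, tops 50 above the bench. Origin: centre of underside; x along the shafts, away from the robot (yaw up to 0.25); y left. Free shaft between the end plates: x -120 to +120. Oiled: hubs slide easily when pushed on the end face above the shaft (50 to 72 above the bench).
- end_left: grey end plate, 14 thick (x), 300 wide, 76 high. Above each shaft, on both faces, brass keys: 7 wide, 26 long, up to 68 above the bench, centred +11.5 in y from the shaft. Origin: plate centre at bench level; axes as rack. Stands at rack x = -127 or +127 (varies). A hub flush on it has its centre 35 away along x; a hub with the wrong slot stops at 61.
- end_right: grey end plate, 14 thick (x), 300 wide, 76 high. Above each shaft, on both faces, brass keys: 7 wide, 26 long, up to 68 above the bench, centred -11.5 in y from the shaft. Origin: plate centre at bench level; axes as rack. Stands at rack x = -127 or +127 (varies). A hub flush on it has its centre 35 away along x; a hub with the wrong slot stops at 61.
- hub_left: aluminium block threaded on one of the three shafts (which varies) with 1.5 mm play; sits on the deck, can only slide along the shaft; 56 long (x, along the shaft), 70 wide, 62 high, 0.45 kg. Origin: centre of underside; axes parallel to the rack's. Starts within 20 of the shaft's middle. Open slot 12 wide along its whole top, centred at y = +11.5; fits the keys of end_left only.
- hub_right: aluminium block threaded on one of the three shafts (which varies) with 1.5 mm play; sits on the deck, can only slide along the shaft; 56 long (x, along the shaft), 70 wide, 62 high, 0.45 kg. Origin: centre of underside; axes parallel to the rack's. Starts within 20 of the shaft's middle. Open slot 12 wide along its whole top, centred at y = -11.5; fits the keys of end_right only.
- hub_centre: aluminium block threaded on one of the three shafts (which varies) with 1.5 mm play; sits on the deck, can only slide along the shaft; 56 long (x, along the shaft), 70 wide, 62 high, 0.45 kg. Origin: centre of underside; axes parallel to the rack's. Starts within 20 of the shaft's middle. Open slot 12 wide along its whole top, centred at y = 0; fits neither end.
- solenoid_1: starter solenoid standing loose on the bench: steel can 52 diameter, 62 high, black cap and two copper studs, 104 high in all; a bystander. Origin: centre of its underside.
- solenoid_2: starter solenoid standing loose on the bench: steel can 52 diameter, 62 high, black cap and two copper studs, 104 high in all; a bystander. Origin: centre of its underside.

How it is judged:
By the outcome, as a careful person would: the job done as asked, in the order asked, and still so for the second after the job is handed in, with the robot touching nothing.
It also fails if it takes over 42 s, if anything falls off the work surface, if the arm or the gripper's body presses on something with over 40 N, if the wrist force passes 120 N, or if a joint passes its speed limit or range.

### The arm

A 6-joint arm with a two-finger parallel gripper is mounted at the origin on the work surface. World frame = base frame: x ahead of the robot, y to its left, z up, the work surface at z = 0. Lengths are in mm, angles in rad, forces in N, time in s.
With the tool pointing down it reaches from about 275 to 1000 mm from the base axis. Payload 8.4 kg.
Tool frame: the origin (TCP) lies at the very end of the fingers, on their centre line; the grasp point (between the pads) lies 19 mm behind it (r.pinch_z is the distance from the TCP to the grasp point, in mm); z points along the fingers, y is the line along which they close (so a half turn about z gives the same grasp; the last joint's range is limited). The gripper opens to 85 mm and grips with 20 to 120 N. Pads are 22 mm wide; open, the fingers measure 114 mm over their backs; the gripper's body (76 mm by 85 mm) begins 54 mm behind the grasp point. The pads swing forward as they close: fully open they stand 13 mm farther back than shut.
Start: joints at [-1.217, 0.353, 1.633, -0, 1.155, -0.002], TCP at [217.711, -585.858, 231.281] pointing down, gripper open.
Joint ranges: [-2.63, 2.63], [-0.92, 2.1], [0.06, 2.66], [-1.3, 4.44], [0, 2.69], [-3.02, 3.02]. Speed limits (rad/s): [2.22, 2.22, 2.79, 3.14, 3.14, 3.14].

### API

Orientations are given as [roll, pitch, yaw] about the fixed x, y, z axes, in that order (R = Rz(yaw) Ry(pitch) Rx(roll)).
In Python, from rig import r gives the robot as it stands.
- The arm moves only by the tool carry_out, never from a script. Its argument "series" is a list of rows, each a list of 7 numbers: the turn, a rotation vector about the tool's x, y, z as a fraction of full scale, then the shift along the tool's x, y, z as a fraction of full scale, then the gripper command: -1 is fully open, 1 is shut, values between are in proportion. A call has 1 to 8 rows; each row is the pose to reach, as a shift and turn from the pose commanded when the call began, along the tool's axes at that moment, turning the shorter way round; what a row does not reach only later rows make up. Full scale, the value 1, is 0.25 m for a shift and pi rad for a turn. A row lasts 1/8 s, in which the tool goes at most 62.5 mm and 10.7 degrees, less where a joint would pass 70% of its speed; a pose out of reach is approached as far as the arm can. A call with a number of a shift or a turn outside -1 to 1 is refused whole. A call with a gripper value outside its range is refused whole. The fingers move at their own pace and stop on an object; "force" is the grip in N (left out, the last holds). Time passes only in rows, so rows that repeat a pose let the fingers close. It gives the time, the measured TCP pose, the force, the opening and the grip force at its end, in the units of the state.
- r.sense(): the state, without advancing time (a new reading comes with each control period).
- r.grab_frame(name): name is "scene" or "top" or "wrist"; returns the picture (384x512x3 uint8, red, green, blue); there is no depth.
- r.get_calibration(name): a dict with "K" (3x3 intrinsics, pixels), "pose" (4x4, takes a point from camera to world coordinates). Camera axes: x right, y up, looking along -z (the intrinsics and any distortion apply to the point x, -y, -z); pixel columns grow to the right and rows downward; lengths in mm; the calibration is good to about 2 mm. The wrist camera is an equidistant fisheye: a pixel r from the principal point sees the ray r / f radians off the axis. A picture is of the moment at which its call begins: read the wrist's pose just before it. get_calibration takes no time and is no camera call; for the wrist camera it gives the pose at the moment of the call.
- r.sign_off(): hands the job in; it is judged then, once.
Trained networks look in the newest picture that a camera, given by its name, has taken for a name from the list of things; names that differ only in an ending like _2 or _b are one class to them, and where a whole thing is asked for, a point or a joint stands for the part that bears it (a point fixed in the world has none). Each returns a list of dicts, best first, with "score" (0 to 1); they miss things now and then, are a little off and sometimes report something else, mostly with a low value. They report only what shows in the picture. A call takes as long as a camera call.
- r.silhouettes(camera, label): "region" (384x512 bool, what is visible of it) and "position" ([row, column] in pixels, amid what is visible of it).
The state is a dict: "clock": time; "qpos": joint angles; "qvel": joint speeds; "joint_efforts": joint torques, N m; "eef_pos": TCP position; "tcp_rot": TCP orientation; "contact_force": force on the tool from outside, world axes, zero at the start; "wrist_torque": the same for the moment, N m; "opening": opening from 0.0 (shut) to 1.0 (fully open); "grasp_force": force on a finger pad.
Only numpy, scipy, OpenCV 4.12 (cv2) and the standard library are available. Lean on these libraries where they do the work, as an engineer would, in place of code of your own. Each camera call takes 0.05 s, during which the arm holds its last target. There are 200 camera calls.

## Working session

There is one attempt and no reset: what is moved stays moved. The work goes in short steps, Python scripts to look and compute and a tool call to move; the robot and the scene stay as the last step left them, time stands still between calls to the robot, and variables do not carry over. Pictures are saved under pics/ and viewed, at most 10 in all, crops included, and the job is handed in when it is done.

Besides the shell and the picture viewer there is one more tool, called after "Request:" as name([rows], argument=value, ...), one row to a line, values as JSON. carry_out: Moves the arm, as the interface text tells. Its arguments: {"type":"object","properties":{"series":{"type":"array"},"force":{"type":"number"}},"required":["series"]}

```bash
mkdir -p pics; ls; python3 - <<'E'
from rig import r
import cv2,numpy as np
for n in ("scene","top"):
    im=r.grab_frame(n); cv2.imwrite(f"pics/{n}0.png",cv2.resize(im[:,:,::-1],(800,600),interpolation=cv2.INTER_CUBIC))
    c=r.get_calibration(n); print(n,np.round(c["K"],1).tolist(),np.round(c["pose"],3).tolist())
    for l in ("rack","hub_left","hub_right","hub_centre","end_left","end_right","solenoid_1"):
        print(l,[(round(d["score"],2),np.round(d["position"]).tolist(),int(d["region"].sum())) for d in r.silhouettes(n,l)])
print(r.sense())
E
```

```text
pics
scene [[440.9, 0.0, 257.3], [0.0, 440.9, 186.9], [0.0, 0.0, 1.0]] [[-0.453, -0.697, 0.555, 1304.937], [0.891, -0.35, 0.288, 376.656], [-0.006, 0.625, 0.78, 1109.176], [0.0, 0.0, 0.0, 1.0]]
rack [(0.82, [201.0, 240.0], 4092)]
hub_left [(0.76, [202.0, 269.0], 559)]
hub_right [(0.79, [173.0, 212.0], 615)]
hub_centre [(0.59, [183.0, 243.0], 543)]
end_left [(0.75, [163.0, 270.0], 1173)]
end_right [(0.61, [213.0, 214.0], 1286), (0.51, [161.0, 268.0], 1291)]
solenoid_1 [(0.77, [209.0, 428.0], 515), (0.7, [138.0, 161.0], 357)]
top [[447.3, 0.0, 254.8], [0.0, 447.3, 195.4], [0.0, 0.0, 1.0]] [[0.012, 0.981, -0.194, 319.098], [-1.0, 0.011, -0.005, -3.964], [-0.003, 0.194, 0.981, 1265.241], [0.0, 0.0, 0.0, 1.0]]
rack [(0.97, [195.0, 281.0], 8033)]
hub_left [(0.8, [192.0, 246.0], 517)]
hub_right [(0.62, [192.0, 319.0], 599)]
hub_centre [(0.68, [196.0, 282.0], 453), (0.43, [192.0, 317.0], 551)]
end_left [(0.61, [236.0, 269.0], 1054)]
end_right [(0.86, [146.0, 290.0], 1328)]
solenoid_1 [(0.95, [252.0, 82.0], 500), (0.66, [218.0, 406.0], 438)]
{'clock': 0.8, 'qpos': array([-1.21741139e+00,  3.52974554e-01,  1.63339460e+00,  4.26450133e-06,
        1.15520749e+00, -2.42254200e-03]), 'qvel': array([ 0.00071662, -0.0005775 ,  0.00067561,  0.00144017, -0.00024186,
        0.00104867]), 'joint_efforts': array([ 2.71834855e-03, -6.05095196e+01, -3.42431939e+01, -1.43298089e-04,
        8.09681260e-04, -1.03016842e-05]), 'eef_pos': array([ 217.70673588, -585.86215752,  231.29918589]), 'tcp_rot': array([ 3.14157663e+00, -3.86272563e-06,  3.55805755e-01]), 'contact_force': array([ 0.07010257,  0.05740313, -0.44770997]), 'wrist_torque': array([-0.00074603,  0.00855373,  0.02615968]), 'grasp_force': 0.0, 'opening': 1.00115002872391}
```

```bash
python3 - <<'E'
import cv2
a=cv2.imread("pics/top0.png");s=800/512
a=a[int(120*s):int(270*s),int(190*s):int(370*s)]
cv2.imwrite("pics/topc.png",cv2.resize(a,(720,600),interpolation=cv2.INTER_CUBIC))
E
```

```text
(no output)
```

View pics/top0.png

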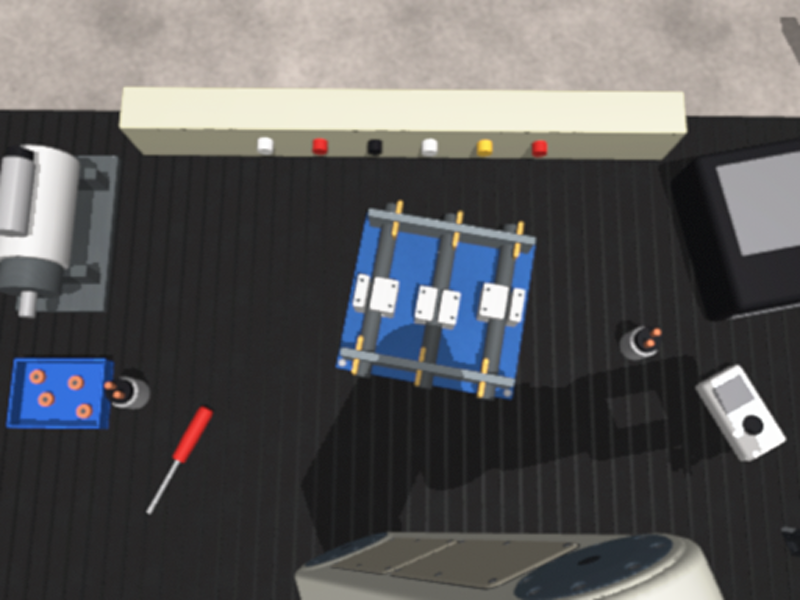

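View pics/topc.png

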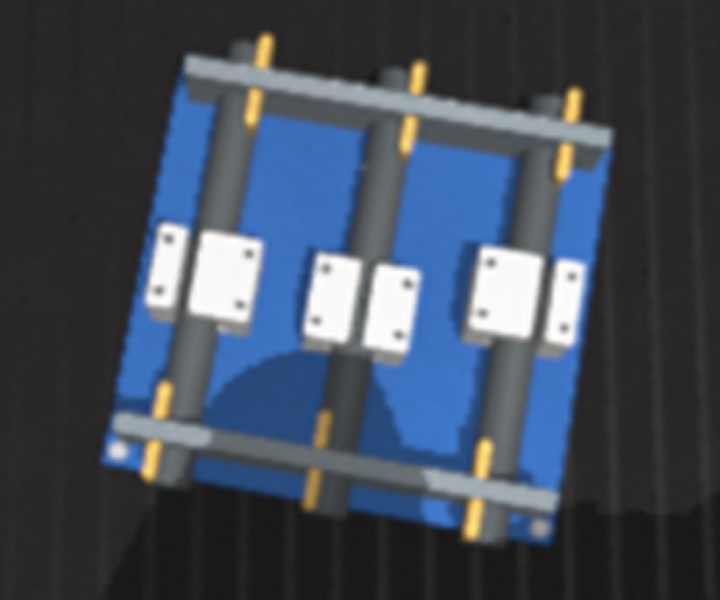

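The top view shows the rack (crop pixels). The far plate's keys sit right of the shafts, so it is end_right at x=+127. The near plate is end_left. The left hub's slot is to the left (x≈187), the middle hub's is central (360), and the right hub's is to the right (545). So the left hub goes to the near plate and the right hub to the far plate.

Next I'll fit the rack pose from the key tips.

```bash
cat > h.py <<'E'
import numpy as np
from scipy.spatial.transform import Rotation as R
from rig import r
def proj(n,P):
    c=r.get_calibration(n);T=np.linalg.inv(c["pose"]);p=P@T[:3,:3].T+T[:3,3]
    q=np.c_[p[:,0],-p[:,1],-p[:,2]]@c["K"].T
    return q[:,:2]/q[:,2:]
def rackw(p,P):
    P=np.atleast_2d(P).astype(float);c,s=np.cos(p[2]),np.sin(p[2])
    return np.c_[p[0]+c*P[:,0]-s*P[:,1],p[1]+s*P[:,0]+c*P[:,1],P[:,2]]
def row(target,yaw,start=None):
    """fractions for a move to a world target, tool down with the given yaw"""
    s=r.sense();p0,R0=(s["eef_pos"],R.from_euler("xyz",s["tcp_rot"]))
    R1=R.from_euler("xyz",[np.pi,0,yaw])
    return np.round(np.r_[(R0.inv()*R1).as_rotvec()/np.pi,R0.inv().apply(target-p0)/250],4).tolist()
E
python3 - <<'E'
from h import *
from scipy.optimize import least_squares
px=np.array([(265,38),(419,64),(573,90),(251,125),(406,152),(563,178),(164,385),(322,412),(484,442),(187,58),(611,131)],float)/4+[190,120]
ys=[110,0,-110]
P=[(160,y-11.5,68) for y in ys]+[(94,y-11.5,68) for y in ys]+[(-94,y+11.5,68) for y in ys]+[(134,150,76),(134,-150,76)]
f=lambda p:(proj("top",rackw(p,P))-px).ravel()
o=least_squares(f,[500,0,-.15],x_scale=[100,100,.1]);print(o.x,np.round(o.fun,1))
np.save("rack.npy",o.x)
# hub x along shaft: top far-mid/near edges (crop px): outer corners at z 62
from scipy.optimize import brentq
for nm,y,pts in (("L",110,[(160,224),(262,240)]),("C",0,[(316,252),(420,268)]),("R",-110,[(480,246),(583,262)])):
    q=np.array(pts)/4+[190,120]
    g=least_squares(lambda v:(proj("top",rackw(o.x,[(v[0]+28,y+35,62),(v[0]+28,y-35,62)]))-q).ravel(),[0.]);print(nm,g.x,np.round(g.fun,1))
for y,x in ((110,0),(-110,0)):print(rackw(o.x,[x,y,0]))
for x in (-65,60):
  y=-110 if x<0 else 110
  print(x,rackw(o.x,[x,y,110]),row(rackw(o.x,[x,y,110])[0],o.x[2]))
E
```

```text
[ 5.71552011e+02 -7.01468014e+01 -1.69420810e-01] [ 0.  -0.2  0.1 -0.   0.5  0.2 -0.8  0.3 -0.5  0.3 -0.5  0.7  0.  -0.4
  0.6  0.1  0.4 -0.1 -0.3 -0.6  0.3 -0.3]
L [-11.68060582] [ 0.4 -0.2 -0.2  0.2]
C [-11.75156988] [ 0.6 -0.2 -0.4  0.2]
R [12.63437177] [ 0.4 -0.2 -0.3  0.2]
[[590.09927406  38.27828356   0.        ]]
[[ 553.0047485  -178.57188632    0.        ]]
-65 [[ 488.93538012 -167.61214013  110.        ]] [0.0, -0.0, 0.1672, 1.5997, -1.1903, 0.4852]
60 [[649.24022948  28.16159477 110.        ]] [0.0, -0.0, 0.1672, 2.4736, -1.701, 0.4852]
```

Request:
carry_out([
  [0, 0, 0.1672, 0.8, -0.595, 0, 1],
  [0, 0, 0.1672, 0.8, -0.595, 0, 1],
  [0, 0, 0.1672, 0.8, -0.595, 0, 1],
  [0, 0, 0.1672, 0.8, -0.595, 0, 1],
  [0, 0, 0.1672, 0.8, -0.595, 0, 1],
  [0, 0, 0.1672, 0.8, -0.595, 0, 1],
  [0, 0, 0.1672, 0.8, -0.595, 0, 1],
])

```text
clock: 1.68
eef_pos: [352.9, -377.8, 231.3]
tcp_rot: [3.141, -0.0, -0.171]
contact_force: [-0.1, -0.1, 0.1]
opening: 0.004
grasp_force: 0.0
```

```bash
python3 - <<'E'
from h import *
p=np.load("rack.npy");s=r.sense();print(s["clock"],s["eef_pos"],s["tcp_rot"],s["opening"])
print(row(rackw(p,[-50,-110,110])[0],p[2]))
E
```

```text
1.675 [ 352.85601578 -377.84494826  231.32001158] [ 3.14119964e+00 -3.76529024e-05 -1.70725361e-01] 0.004047493462976393
[0.0001, -0.0, -0.0004, 0.4535, -0.9215, 0.4849]
```

Request:
carry_out([
  [0, 0, 0, 0.453, -0.922, 0, 1],
  [0, 0, 0, 0.453, -0.922, 0, 1],
  [0, 0, 0, 0.453, -0.922, 0, 1],
  [0, 0, 0, 0.453, -0.922, 0.1, 1],
  [0, 0, 0, 0.453, -0.922, 0.485, 1],
  [0, 0, 0, 0.453, -0.922, 0.485, 1],
  [0, 0, 0, 0.453, -0.922, 0.485, 1],
])

```text
clock: 2.55
eef_pos: [501.8, -168.9, 107.5]
tcp_rot: [-3.141, 0.006, -0.171]
contact_force: [0.1, 0.4, -0.1]
opening: -0.001
grasp_force: 0.0
```

```bash
python3 - <<'E'
from h import *
import cv2
p=np.load("rack.npy");s=r.sense();print(s["clock"],s["eef_pos"],s["tcp_rot"])
d=s["eef_pos"]-[p[0],p[1],0];print("rack",R.from_euler("z",-p[2]).apply(d))
c=r.get_calibration("wrist");print(np.round(c["K"],1),np.round(c["pose"],2))
cv2.imwrite("pics/w1.png",r.grab_frame("wrist")[:,:,::-1])
print(row(rackw(p,[-50,-110,54])[0],p[2]))
E
```

```text
2.55 [ 501.80382146 -168.86869467  107.47804414] [-3.14078391  0.00582038 -0.17055775]
rack [ -52.10393189 -109.068797    107.47804414]
[[297.3   0.  256.2]
 [  0.  297.3 190.9]
 [  0.    0.    1. ]] [[-1.7000e-01  9.5000e-01  2.8000e-01  5.7274e+02]
 [-9.9000e-01 -1.6000e-01 -5.0000e-02 -1.8139e+02]
 [-0.0000e+00 -2.8000e-01  9.6000e-01  2.4968e+02]
 [ 0.0000e+00  0.0000e+00  0.0000e+00  1.0000e+00]]
[-0.0001, 0.0008, -0.0004, 0.003, 0.0023, 0.2219]
```

View pics/w1.png

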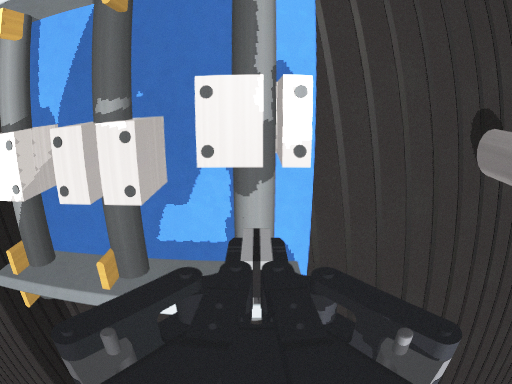

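The fingers are centred over the right shaft (col 256), just robot-side of the right hub, whose near face is at row 167. The slot is right of the shaft, as expected. Lowering.

Request:
carry_out([
  [0, 0, 0, 0, 0, 0.216, 1],
  [0, 0, 0, 0, 0, 0.216, 1],
  [0, 0, 0, 0, 0, 0.216, 1],
  [0, 0, 0, 0, 0, 0.216, 1],
])

```text
clock: 3.1
eef_pos: [505.4, -169.4, 58.4]
tcp_rot: [3.141, -0.004, -0.17]
contact_force: [0.1, 0.4, 0.2]
opening: -0.002
grasp_force: 0.0
```

Request:
carry_out([
  [0, 0, 0, 0.06, 0, 0.01, 1],
  [0, 0, 0, 0.09, 0, 0.01, 1],
  [0, 0, 0, 0.12, 0, 0.01, 1],
  [0, 0, 0, 0.15, 0, 0.01, 1],
  [0, 0, 0, 0.18, 0, 0.01, 1],
  [0, 0, 0, 0.21, 0, 0.01, 1],
  [0, 0, 0, 0.24, 0, 0.01, 1],
  [0, 0, 0, 0.27, 0, 0.01, 1],
])

```text
clock: 4.1
eef_pos: [570.8, -180.1, 53.4]
tcp_rot: [-3.142, 0.0, -0.17]
contact_force: [-0.3, 0.4, -0.5]
opening: -0.002
grasp_force: 0.6
```

Request:
carry_out([
  [0, 0, 0, 0.03, 0, 0, 1],
  [0, 0, 0, 0.05, 0, 0, 1],
  [0, 0, 0, 0.07, 0, 0, 1],
  [0, 0, 0, 0.085, 0, 0, 1],
  [0, 0, 0, 0.095, 0, 0, 1],
  [0, 0, 0, 0.1, 0, 0, 1],
  [0, 0, 0, 0.1, 0, 0, 1],
])

```text
clock: 4.97
eef_pos: [595.2, -184.3, 53.6]
tcp_rot: [3.142, -0.0, -0.169]
contact_force: [-0.4, 0.2, -0.3]
opening: -0.003
grasp_force: 0.1
```

```bash
python3 - <<'E'
from h import *
import cv2
p=np.load("rack.npy");s=r.sense();print(s["clock"],s["eef_pos"],s["contact_force"])
d=s["eef_pos"]-[p[0],p[1],0];print("rack",R.from_euler("z",-p[2]).apply(d))
a=cv2.resize(r.grab_frame("scene")[130:250,180:320,::-1],(700,600),interpolation=cv2.INTER_CUBIC)
b=r.grab_frame("wrist")[:,:,::-1]
cv2.imwrite("pics/s2.png",cv2.resize(np.hstack([cv2.resize(a,(448,384)),b]),(800,320)))
E
```

```text
4.975 [ 595.24365405 -184.29675439   53.55459476] [-0.37884827  0.15955858 -0.2940564 ]
rack [  42.59943231 -108.52093842   53.55459476]
```

View pics/s2.png

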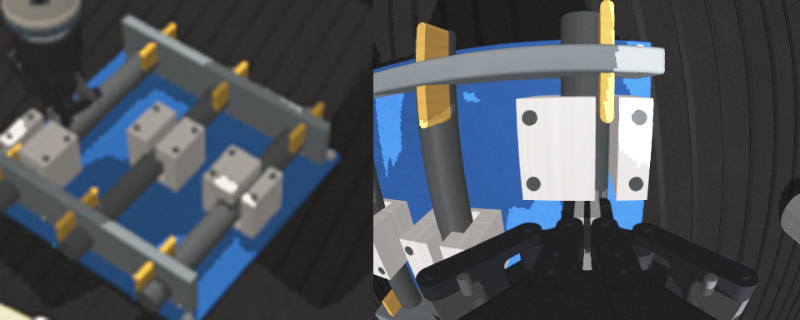

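The wrist view shows the brass key (col ~607) already in the right hub's slot, with the hub a little short of the far plate. Pushing on in small steps until the force rises.

Request:
carry_out([
  [0, 0, 0, 0.012, 0, 0, 1],
  [0, 0, 0, 0.022, 0, 0, 1],
  [0, 0, 0, 0.03, 0, 0, 1],
  [0, 0, 0, 0.036, 0, 0, 1],
  [0, 0, 0, 0.04, 0, 0, 1],
  [0, 0, 0, 0.04, 0, 0, 1],
])

```text
clock: 5.82
eef_pos: [605.1, -186.0, 53.6]
tcp_rot: [3.142, -0.0, -0.17]
contact_force: [0.4, 0.7, 0.9]
opening: 0.002
grasp_force: 0.2
```

Request:
carry_out([
  [0, 0, 0, 0.004, 0, 0, 1],
  [0, 0, 0, 0.008, 0, 0, 1],
  [0, 0, 0, 0.012, 0, 0, 1],
  [0, 0, 0, 0.012, 0, 0, 1],
])

```text
clock: 6.32
eef_pos: [607.6, -186.4, 53.4]
tcp_rot: [-3.142, 0.001, -0.169]
contact_force: [-2.0, -0.2, 1.8]
opening: 0.001
grasp_force: 1.4
```

```bash
python3 - <<'E'
from h import *
import cv2
p=np.load("rack.npy");s=r.sense();print(s["clock"],s["eef_pos"],s["contact_force"])
d=s["eef_pos"]-[p[0],p[1],0];print("rack",R.from_euler("z",-p[2]).apply(d))
b=r.grab_frame("wrist")[0:240,100:420,::-1]
cv2.imwrite("pics/s3.png",cv2.resize(b,(800,600),interpolation=cv2.INTER_CUBIC))
E
```

```text
6.325 [ 607.57701995 -186.36566369   53.43296424] [-1.99491838 -0.15794751  1.75150105]
rack [  55.10505822 -108.48067922   53.43296424]
```

View pics/s3.png

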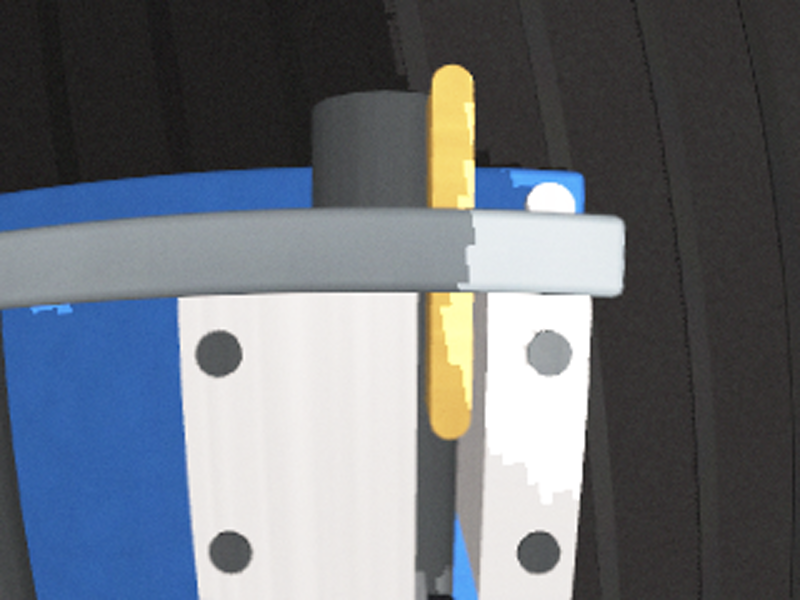

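The key is deep in the slot and the hub looks almost at the plate. I'll press on until there is a clear force.

Request:
carry_out([
  [0, 0, 0, 0.004, 0, 0, 1],
  [0, 0, 0, 0.008, 0, 0, 1],
  [0, 0, 0, 0.008, 0, 0, 1],
])

```text
clock: 6.75
eef_pos: [607.6, -186.3, 53.0]
tcp_rot: [-3.141, 0.005, -0.169]
contact_force: [-8.5, 1.2, 4.5]
opening: -0.001
grasp_force: 4.6
```

Request:
carry_out([
  [0, 0, 0, 0.008, 0, 0, 1],
  [0, 0, 0, 0.012, 0, 0, 1],
  [0, 0, 0, 0.012, 0, 0, 1],
])

```text
clock: 7.12
eef_pos: [607.6, -186.1, 52.2]
tcp_rot: [-3.141, 0.011, -0.169]
contact_force: [-17.5, 1.9, 7.0]
opening: 0.001
grasp_force: 8.9
```

Position is unchanged while the force climbs to 17 N, so hub_right is home. Backing off, rising and crossing to the left shaft, beyond hub_left.

Request:
carry_out([
  [0, 0, 0, -0.07, 0, 0, 1],
  [0, 0, 0, -0.1, 0, 0, 1],
  [0, 0, 0, -0.1, 0, -0.2, 1],
  [0, 0, 0, -0.1, 0, -0.36, 1],
  [0, 0, 0, -0.1, 0, -0.36, 1],
])

```text
clock: 7.75
eef_pos: [591.2, -184.0, 147.4]
tcp_rot: [3.141, -0.008, -0.17]
contact_force: [0.3, 0.3, -0.1]
opening: 0.0
grasp_force: 0.0
```

Request:
carry_out([
  [0, 0, 0, 0, -0.22, 0, 1],
  [0, 0, 0, 0.06, -0.44, 0, 1],
  [0, 0, 0, 0.06, -0.66, 0, 1],
  [0, 0, 0, 0.06, -0.87, 0, 1],
  [0, 0, 0, 0.06, -0.87, 0, 1],
  [0, 0, 0, 0.06, -0.87, 0, 1],
  [0, 0, 0, 0.06, -0.87, 0, 1],
])

```text
clock: 8.62
eef_pos: [639.4, 27.5, 143.2]
tcp_rot: [3.141, 0.0, -0.171]
contact_force: [-0.2, 0.3, -0.1]
opening: 0.007
grasp_force: 0.0
```

```bash
python3 - <<'E'
from h import *
import cv2
p=np.load("rack.npy");s=r.sense();print(s["clock"],s["eef_pos"],s["tcp_rot"])
d=s["eef_pos"]-[p[0],p[1],0];print("rack",R.from_euler("z",-p[2]).apply(d))
print(row(rackw(p,[50,110,54])[0],p[2]))
cv2.imwrite("pics/w4.png",r.grab_frame("wrist")[:,:,::-1])
E
```

```text
8.625 [639.38160974  27.51855486 143.18242441] [ 3.14127792e+00  4.06889497e-04 -1.70694344e-01]
rack [ 50.39095408 107.7038903  143.18242441]
[0.0001, 0.0001, -0.0004, -0.0014, -0.0093, 0.3567]
```

View pics/w4.png

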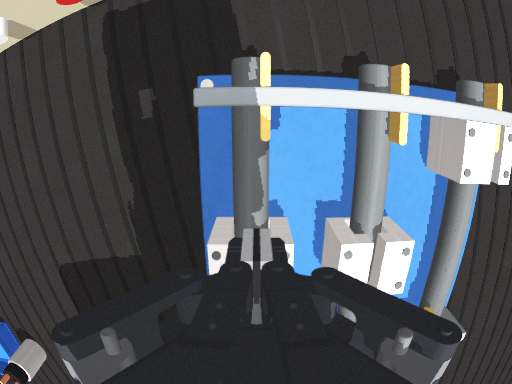

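The view shows hub_right flush at the far plate and the fingers over the left shaft, beyond hub_left's far face (row ~220). Descending.

Request:
carry_out([
  [0, 0, 0, 0, -0.01, 0.15, 1],
  [0, 0, 0, 0, -0.01, 0.28, 1],
  [0, 0, 0, 0, -0.01, 0.32, 1],
  [0, 0, 0, 0, -0.01, 0.357, 1],
  [0, 0, 0, 0, -0.01, 0.357, 1],
  [0, 0, 0, 0, -0.01, 0.357, 1],
])

```text
clock: 9.43
eef_pos: [640.8, 31.2, 55.3]
tcp_rot: [-3.141, -0.002, -0.17]
contact_force: [0.2, -0.0, -0.4]
opening: -0.001
grasp_force: 0.0
```

Request:
carry_out([
  [0, 0, 0, -0.05, 0, 0, 1],
  [0, 0, 0, -0.08, 0, 0, 1],
  [0, 0, 0, -0.11, 0, 0, 1],
  [0, 0, 0, -0.14, 0, 0, 1],
  [0, 0, 0, -0.17, 0, 0, 1],
  [0, 0, 0, -0.2, 0, 0, 1],
  [0, 0, 0, -0.23, 0, 0, 1],
  [0, 0, 0, -0.26, 0, 0, 1],
])

```text
clock: 10.42
eef_pos: [575.5, 42.3, 54.3]
tcp_rot: [-3.142, -0.0, -0.17]
contact_force: [1.8, -0.2, -0.2]
opening: -0.003
grasp_force: 0.7
```

Request:
carry_out([
  [0, 0, 0, -0.03, 0, 0, 1],
  [0, 0, 0, -0.05, 0, 0, 1],
  [0, 0, 0, -0.07, 0, 0, 1],
  [0, 0, 0, -0.09, 0, 0, 1],
  [0, 0, 0, -0.1, 0, 0, 1],
  [0, 0, 0, -0.11, 0, 0, 1],
  [0, 0, 0, -0.11, 0, 0, 1],
])

```text
clock: 11.3
eef_pos: [548.5, 46.9, 54.2]
tcp_rot: [3.141, 0.001, -0.169]
contact_force: [0.5, 0.4, 0.6]
opening: -0.005
grasp_force: 0.0
```

```bash
python3 - <<'E'
from h import *
import cv2
p=np.load("rack.npy");s=r.sense();print(s["clock"],s["eef_pos"],s["contact_force"])
d=s["eef_pos"]-[p[0],p[1],0];print("rack",R.from_euler("z",-p[2]).apply(d))
E
```

```text
11.3 [548.52286209  46.85574114  54.2294535 ] [0.4784066  0.37574479 0.63055118]
rack [-42.42740326 111.44439026  54.2294535 ]
```

Request:
carry_out([
  [0, 0, 0, -0.012, 0, 0, 1],
  [0, 0, 0, -0.024, 0, 0, 1],
  [0, 0, 0, -0.034, 0, 0, 1],
  [0, 0, 0, -0.042, 0, 0, 1],
  [0, 0, 0, -0.048, 0, 0, 1],
  [0, 0, 0, -0.052, 0, 0, 1],
  [0, 0, 0, -0.052, 0, 0, 1],
])

```text
clock: 12.18
eef_pos: [540.3, 48.6, 55.4]
tcp_rot: [-3.141, -0.008, -0.169]
contact_force: [12.6, -4.6, -4.8]
opening: -0.002
grasp_force: 6.6
```

Request:
carry_out([
  [0, 0, 0, -0.004, 0, 0, 1],
  [0, 0, 0, -0.008, 0, 0, 1],
  [0, 0, 0, -0.012, 0, 0, 1],
  [0, 0, 0, -0.012, 0, 0, 1],
])

```text
clock: 12.68
eef_pos: [540.4, 48.9, 56.2]
tcp_rot: [-3.14, -0.014, -0.169]
contact_force: [19.1, -8.2, -5.7]
opening: 0.0
grasp_force: 10.4
```

Solid stop. The two end positions (+55.1 and −50.7) are symmetric about a 2 mm rack offset with an 11 mm half-pad, so both hubs fit as home. Retreating to verify.

Request:
carry_out([
  [0, 0, 0, 0.08, 0, 0, 1],
  [0, 0, 0, 0.12, 0, 0, 1],
  [0, 0, 0, 0.12, 0, -0.2, 1],
  [0, 0, 0, 0.12, 0, -0.4, 1],
  [0, 0, 0, 0.12, 0, -0.6, 1],
  [0, 0, 0, -0.5, 0, -0.8, 1],
  [0, 0, 0, -0.5, 0, -0.8, 1],
  [0, 0, 0, -0.5, 0, -0.8, 1],
])

```text
clock: 13.68
eef_pos: [406.8, 70.8, 254.5]
tcp_rot: [3.141, 0.001, -0.169]
contact_force: [0.5, 0.8, -0.6]
opening: 0.004
grasp_force: 0.0
```

```bash
python3 - <<'E'
from h import *
import cv2
s=r.sense();print(s["clock"],s["eef_pos"],s["contact_force"])
f=lambda im:cv2.resize(im[:,:,::-1],(400,400),interpolation=cv2.INTER_CUBIC)
cv2.imwrite("pics/end.png",np.hstack([f(r.grab_frame("top")[110:270,200:360]),f(r.grab_frame("scene")[110:250,170:310])]))
print([np.round(d["position"]).tolist() for d in r.silhouettes("top","solenoid_1")])
E
```

```text
13.675 [406.77639457  70.76956032 254.51913997] [ 0.45118063  0.83260543 -0.57483402]
[[217.0, 406.0], [250.0, 79.0]]
```

View pics/end.png

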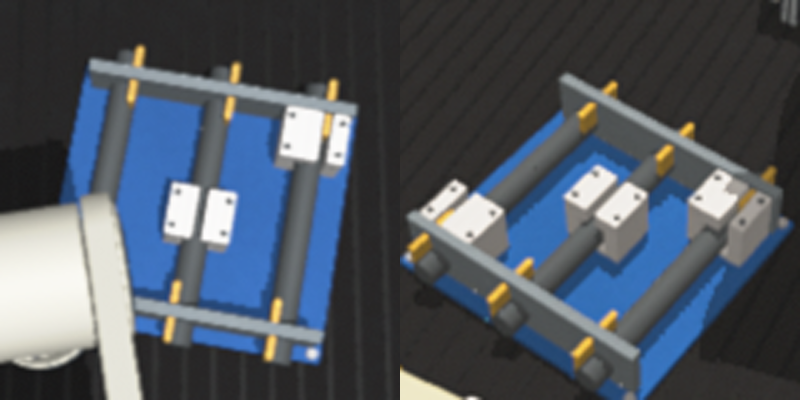

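The scene view shows both off-centre hubs flush on their plates with the keys in their slots. The central hub and the solenoids haven't moved, and the arm is clear.

```bash
python3 -c "
from rig import r
print(r.sign_off())"
```

```text
the job is handed in; nothing more can be done
None
```

I pushed hub_left home on end_left (near plate) and hub_right home on end_right (far plate), left hub_centre and both solenoids untouched, and handed the job in at about 14 s with the arm clear.

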